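# Park the ice scraper in its keeper and draw the handle out

### The job

I want to wipe the salt off the ice scraper's sliding tube. With its telescopic handle still pushed together, slide the white blade in sideways under the hood of the aluminium blade keeper as far as it goes; then squeeze in the lock button on the side of the handle, draw the handle out past the first stop to the second, and finish holding it there: handle still gripped in the fingers and fully drawn out, blade still home in the keeper, nothing let go. Leave the gauge, the wrench and the jar where they are.

Things in the scene. Friction and masses are not known exactly. Their poses are not given: they have to be found in the camera images.
- scraper: Telescopic ice scraper, loose, lying flat, 290 mm long pushed together, 0.3 kg, mass centre about 100 mm behind this origin. Origin: under the middle of the blade (at shelf height as it lies). x points from handle to the blade's front edge, y to the button's side, z up. Flat white hard-silicone blade: x -30 to 30, y -55 to 55, z 0 to 6 mm. On it a black hub: x -30 to -8, y -20 to 20, z 6 to 26 mm.
- scraper_neck (a point): Point on the axis of the scraper's 16 mm aluminium tube, 50 mm behind the scraper's origin and 17 mm above the blade's underside; axes as the scraper's. The tube runs from the hub along -x, its underside 9 mm above the shelf. The handle sleeve slides on it.
- grip_mid (a point): Middle of the handle sleeve on its centre line, 17 mm above its underside; 160 mm behind the scraper's origin when pushed together, moves to -x as drawn out. Sleeve: 170 mm long, 26 mm wide in y, 33 mm high (z 0 to 33, it lies on the shelf), grey collar in front, black rubber behind. Grip it from above, fingers closing along y.
- button_face (a point): Centre of the outer face of the round grey lock button (16 mm wide) on the +y side of the handle: 60 mm ahead of grip_mid, 17 mm above the shelf, 17 mm from the centre line (4 mm proud of the sleeve) when out. 100 mm behind the scraper's origin with the handle pushed together; travels with the handle. Fingers pinching the handle across here push it in.
- scraper_grip (a joint): How far the handle is drawn out along the scraper's -x, m: 0 pushed together, 0.060 first stop, 0.120 second stop and (0.121) end of travel. Button out: locked at a stop, 1 mm play. Button in: slides against about 2.5 N and passes the first stop. Button released between stops: it snaps out at the next one.
- scraper_button (a joint): How far the lock button is pressed, m: 0 out, 0.004 flush. Sprung: 2.4 N to start, 5.6 N fully in. The handle is free from about 0.0032.
- keeper: Aluminium blade keeper screwed to the shelf, no floor: the blade lies on the shelf in it. Its frame equals the scraper's when the blade is fully home (within 3 mm). The blade slides in along +y, the handle leaves over the low lip to -x. Inner faces: lip x -33 (7 mm high, 14 wide), back wall x 33, end wall y 57 mm. Hood from x -2 to the back wall, 9.5 mm clear, top at 18 mm.
- keeper_mouth (a point): Middle of the keeper's open mouth, 58 mm to -y of the keeper's origin, 3 mm above the shelf; axes as the keeper's. Lip and back wall splay outwards by about 13 mm over the 40 mm outside it, and the hood's edge is turned up there. Once in, the blade's shoulders pull against the lip. The keeper spans x -64 to 62, y -92 to 67 mm.
- gauge: Bystander: yellow plastic dial tyre gauge lying on the shelf, about 130 mm long, 20 mm high; origin under the dial's middle.
- wrench: Bystander: chrome socket wrench lying on the shelf, about 190 mm long, 38 mm high; origin under its middle.
- jar: Bystander: clear acrylic screw-top jar with valve caps in it, 70 mm wide, 90 mm high, standing; origin under its middle.
There are look-alikes about, which are no part of the job. There is more than one size of the keeper; the job needs the middle-sized.

How it is judged:
On the way, in this order (a step that is already met when the one before it is completed fails the run):
1. the blade lies flat and fully home in the keeper with the handle still pushed together (x of scraper in the frame of keeper between -0.008 and 0.008 m and y of scraper in the frame of keeper between -0.01 and 0.008 m and z of scraper in the frame of keeper below 0.006 m and angle between the x axis of scraper and the x axis of keeper, either way round below 0.12 rad and value of joint scraper_grip below 0.01 m), for 0.2 s.
2. the handle is drawn out to the second stop (value of joint scraper_grip above 0.115 m), for 0.2 s.
At the end, for the whole second after the job is handed in: The handle is drawn out to the second stop (within 5 mm of 0.120) and still gripped between the fingers (over 5 N), at rest; the blade is still in the keeper: within 8 mm across and 14 mm along the slot of fully home, lying flat (under 7 mm of lift), turned less than 0.12 rad (x of scraper in the frame of keeper between -0.008 and 0.008 m and y of scraper in the frame of keeper between -0.014 and 0.008 m and z of scraper in the frame of keeper below 0.007 m and angle between the x axis of scraper and the x axis of keeper, either way round below 0.12 rad and value of joint scraper_grip above 0.115 m and contact force between the fingers and scraper above 5 N and linear speed of scraper below 0.03 m/s); the arm keeps its last pose, push and grip.
It fails at once if the gauge is disturbed (moved over 20 mm) (distance of gauge from where it was at the start of the episode above 0.02 m).
It fails at once if the wrench is disturbed (moved over 20 mm) (distance of wrench from where it was at the start of the episode above 0.02 m).
It fails at once if the jar is disturbed (moved over 20 mm) (distance of jar from where it was at the start of the episode above 0.02 m).
It also fails if it takes over 58 s, if anything falls off the work surface, if the arm or the gripper's body presses on something with over 40 N, if the wrist force passes 120 N, or if a joint passes its speed limit or range.

### The arm

A 7-joint arm with a two-finger parallel gripper is mounted at the origin on the work surface. World frame = base frame: x ahead of the robot, y to its left, z up, the work surface at z = 0. Lengths are in m, angles in rad, forces in N, time in s.
With the tool pointing down it reaches from about 0.4 to 0.85 m from the base axis. Payload 10.4 kg.
Tool frame: the origin (TCP) lies between the finger pads; the fingertips stand r.nose_length ahead of it and the grasp point (between the pads) lies 6 mm ahead of it (r.nose_length is the distance from the TCP to the fingertips, in m); z points along the fingers, x is the direction in which the jaws open and shut, and the axes are right-handed (so a half turn about z gives the same grasp; the last joint's range is limited). The gripper opens to 87 mm and grips with 3 to 60 N. Pads are 19 mm wide; open, the fingers measure 117 mm over their backs; the gripper's body (75 mm by 190 mm) begins 51 mm behind the grasp point.
Start: joints at [-1.179, 0.332, -0.065, 1.46, 0.022, 1.35, -0.088], TCP at [0.252, 0.572, 0.248] pointing down, gripper open.
Joint ranges: [-2.6, 2.6], [-0.5, 2.12], [-1.47, 1.34], [0.16, 2.42], [-1.27, 4.41], [0.06, 2.06], [-2.6, 2.6]. Speed limits (rad/s): [2.22, 2.22, 2.79, 2.79, 3.14, 3.14, 3.14].

### API

Orientations are given as a unit quaternion [x, y, z, w].
In Python, from bench import r gives the robot as it stands. The module is installed in compiled form; this text tells all that it offers.
- The arm moves only by the shell command python3 -m creep 'ROWS' [OPENING] [FORCE]. ROWS is JSON, a list of rows, each an object of numbers: "x", "y", "z": the shift along the world's x, y, z in m; "spin": the turn about the world's z in degrees. In form: [{"x": .., "y": .., "z": .., "spin": ..}, ...]. A call has 1 to 12 rows; each row is the pose to reach, as a shift and turn from the pose commanded when the call began; what a row does not reach only later rows make up. A row lasts 1/8 s, in which the tool goes at most 62.5 mm and 10.7 degrees, less where a joint would pass 70% of its speed; a pose out of reach is approached as far as the arm can. A call with a gripper value outside its range is refused whole. OPENING is the finger opening in m, from 0 to 0.087, set as the call begins (- or left out, the last holds). The fingers move at their own pace and stop on an object; FORCE is the grip in N (left out, the last holds). Time passes only in rows, so rows that repeat a pose let the fingers close. It gives the time, the measured TCP pose, the force and the opening at its end, in the units of the state.
- r.read_state(): the state, without advancing time (a new reading comes with each control period).
- r.camera(name): name is "scene" or "top" or "wrist"; returns a dict with "pixels" (400x640x3 uint8, blue, green, red), "z_map" (400x640 float32, m along the optical axis (not along the pixel's ray), 0 where there is no reading), "K" (3x3 intrinsics, pixels), "R" (3x3) and "t" (3): a world point X has camera coordinates R X + t. Camera axes: x right, y down, z forward; pixel columns grow to the right and rows downward; lengths in m; the calibration is good to about 2 mm. The wrist camera is an equidistant fisheye: a pixel r from the principal point sees the ray r / f radians off the axis. A picture is of the moment at which its call begins.
- r.close_job(): hands the job in, once; it reports no verdict.
The state is a dict: "time": time; "joint_positions": joint angles; "joint_vel": joint speeds; "joint_torque": joint torques, N m; "ee_pos": TCP position; "eef_rot": TCP orientation; "ft_force": force on the tool from outside, world axes, zero at the start; "torque": the same for the moment, N m; "width": finger opening in m.
Only numpy, scipy, OpenCV 4.12 (cv2) and the standard library are available. Lean on these libraries where they do the work, as an engineer would, in place of code of your own. Each camera call takes 0.05 s, during which the arm holds its last target. There are 200 camera calls.

## Working session

There is one attempt and no reset: what is moved stays moved. The work goes in short steps, Python scripts to look and compute and a shell command to move; the robot and the scene stay as the last step left them, time stands still between calls to the robot, and variables do not carry over. Pictures are saved under pics/ and viewed, about 8 in all and at most 12, crops included, and the job is handed in when it is done.

```bash
mkdir -p pics; cat > h.py <<'E'
import numpy as np, cv2, pickle
from bench import r
def shot(n,tag):
    c=r.camera(n); cv2.imwrite(f'pics/{tag}.png',c['pixels']); pickle.dump(c,open(f'pics/{tag}.pkl','wb')); return c
def world(c,u,v):  # from depth, pinhole
    z=c['z_map'][int(v),int(u)]; p=np.linalg.inv(c['K'])@[u,v,1]*z
    return c['R'].T@(p-c['t'])
def plane(c,u,v,h):
    d=c['R'].T@(np.linalg.inv(c['K'])@[u,v,1]); o=-c['R'].T@c['t']; return o+d*(h-o[2])/d[2]
E
python3 - <<'E'
from h import *
c=shot('top','top0'); d=shot('scene','scene0')
s=r.read_state(); print(s['ee_pos'],s['eef_rot'],s['width'],r.nose_length,s['ft_force'],s['time'])
for c in (c,d): print(c['K'],-c['R'].T@c['t'])
E
```

```text
[0.25175578 0.57172217 0.24683488] [ 8.37548032e-01  5.46363341e-01 -5.08676331e-04  3.68229439e-04] 0.08715793866073886 0.025 [-0.63894345 -0.42668433  0.77592994] 0.1
[[395.86451942   0.         314.81632221]
 [  0.         395.86451942 195.02538449]
 [  0.           0.           1.        ]] [ 0.35509361 -0.0732644   1.05920314]
[[464.5318344    0.         316.91975397]
 [  0.         464.5318344  194.00947172]
 [  0.           0.           1.        ]] [ 1.56223543 -0.54781295  0.89473058]
```

View pics/top0.png

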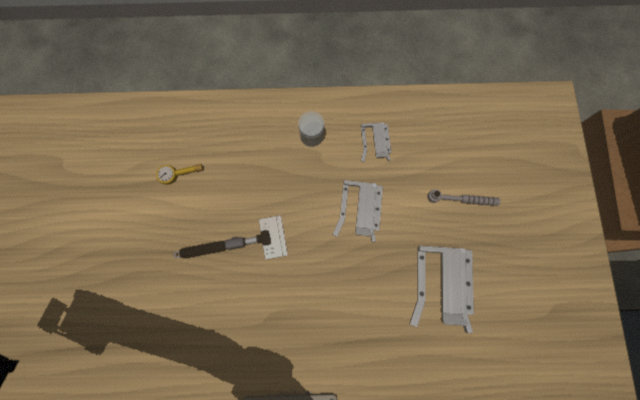

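View pics/scene0.png

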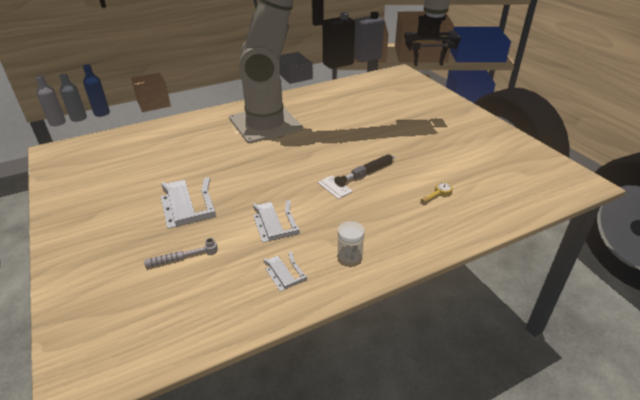

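Top view: one scraper, with its blade at (273,238) and handle end at (180,253). There are three keepers: small (376,140), middle (360,208) and large (445,285). The middle one spans about 47x59 px, which matches 126x159 mm. Jar is at (311,127), gauge (167,175), wrench (465,198). I'll check this in a close crop.

```bash
python3 - <<'E'
from h import *
c=pickle.load(open('pics/top0.pkl','rb')); im=c['pixels']
cv2.imwrite('pics/crop1.png',cv2.resize(im[165:270,165:395],None,fx=3.4,fy=3.4,interpolation=cv2.INTER_CUBIC))
hsv=cv2.cvtColor(im,cv2.COLOR_BGR2HSV)
def rects(m,h,lo):
    for k in cv2.findContours(m,0,2)[0]:
        if cv2.contourArea(k)>lo:
            b=cv2.boxPoints(cv2.minAreaRect(k)); P=np.array([plane(c,u,v,h) for u,v in b])[:,:2]
            print(cv2.contourArea(k),b.mean(0).round(1),'ctr',P.mean(0).round(4),'edges',[(np.linalg.norm(e).round(4),np.degrees(np.arctan2(e[1],e[0])).round(1)) for e in (P[1]-P[0],P[2]-P[1])])
g=((hsv[...,1]<40)&(hsv[...,2]>95)).astype(np.uint8)*255; g[:95]=0; g[:,575:]=0
print('light grey'); rects(g,.018,150)
w=((hsv[...,1]<60)&(hsv[...,2]>185)).astype(np.uint8)*255; w[:95]=0
print('white'); rects(w,.006,150)
b=(hsv[...,2]<50).astype(np.uint8)*255; b[:220]=0;b[265:]=0;b[:,:170]=0;b[:,262:]=0
print('black'); rects(b,.033,100)
E
```

```text
light grey
2724.0 [444.9 287.8] ctr [ 0.362  -0.4026] edges [(np.float64(0.2088), np.float64(-11.4)), (np.float64(0.1602), np.float64(-98.0))]
709.0 [272.7 237. ] ctr [0.5023 0.0382] edges [(np.float64(0.06), np.float64(-81.9)), (np.float64(0.1074), np.float64(-171.0))]
1336.5 [359.  209.7] ctr [ 0.5703 -0.1936] edges [(np.float64(0.1587), np.float64(-11.2)), (np.float64(0.1196), np.float64(-101.2))]
539.5 [374.6 141.3] ctr [ 0.7639 -0.2472] edges [(np.float64(0.0846), np.float64(-86.8)), (np.float64(0.1117), np.float64(-179.9))]
433.5 [311.2 124. ] ctr [ 0.8206 -0.0708] edges [(np.float64(0.0712), np.float64(-18.1)), (np.float64(0.0702), np.float64(-111.5))]
white
black
213.5 [202.  249.3] ctr [0.4723 0.2195] edges [(np.float64(0.114), np.float64(-80.1)), (np.float64(0.0221), np.float64(-167.1))]
```

View pics/crop1.png

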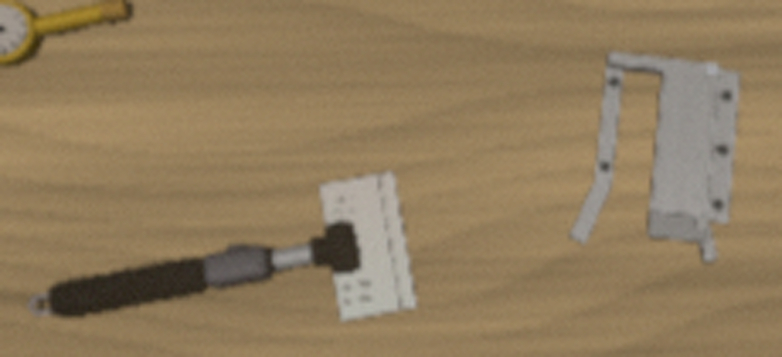

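The middle keeper measures 0.159x0.120, so it's the right one. The crop shows its mouth toward the robot, its lip on the left, and the button on the scraper's far side at crop (245,250). I'll go above the handle behind the button and take one look with the wrist camera.

```bash
python3 -m creep '[{"x":0.03,"y":-0.055,"spin":-8},{"x":0.06,"y":-0.11,"spin":-16},{"x":0.09,"y":-0.16,"spin":-24},{"x":0.12,"y":-0.215,"spin":-32},{"x":0.15,"y":-0.27,"spin":-40},{"x":0.18,"y":-0.32,"spin":-48},{"x":0.21,"y":-0.37,"spin":-56},{"x":0.231,"y":-0.413,"z":-0.05,"spin":-57},{"x":0.231,"y":-0.413,"z":-0.05,"spin":-57},{"x":0.231,"y":-0.413,"z":-0.05,"spin":-57},{"x":0.231,"y":-0.413,"z":-0.05,"spin":-57}]' 0.06 40
python3 - <<'E'
from h import *
c=shot('wrist','w1');print(c['K'],c['R'],-c['R'].T@c['t'])
E
```

```text
[[309.70691629   0.         321.96158149]
 [  0.         309.70691629 196.36248104]
 [  0.           0.           1.        ]] [[ 0.40275117  0.91530836 -0.00144804]
 [ 0.87571053 -0.3848662   0.29156315]
 [ 0.26631289 -0.11869546 -0.95655049]] [0.17835237 0.60424999 0.38339312]invalid input at $[0]: expected keys x, y, z, spin
```

View pics/w1.png

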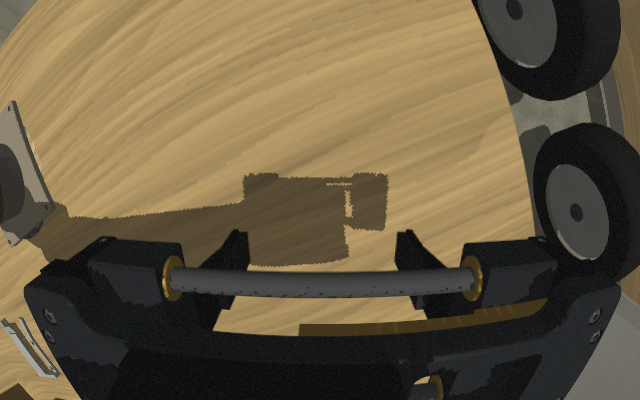

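The row was refused because every key is needed; nothing moved (the picture shows only the shadow and the robot base). Repeating the move with full rows.

```bash
python3 -m creep '[{"x":0.03,"y":-0.055,"z":0,"spin":-8},{"x":0.06,"y":-0.11,"z":0,"spin":-16},{"x":0.09,"y":-0.16,"z":0,"spin":-24},{"x":0.12,"y":-0.215,"z":0,"spin":-32},{"x":0.15,"y":-0.27,"z":0,"spin":-40},{"x":0.18,"y":-0.32,"z":0,"spin":-48},{"x":0.21,"y":-0.37,"z":0,"spin":-56},{"x":0.231,"y":-0.413,"z":-0.05,"spin":-57},{"x":0.231,"y":-0.413,"z":-0.05,"spin":-57},{"x":0.231,"y":-0.413,"z":-0.05,"spin":-57},{"x":0.231,"y":-0.413,"z":-0.05,"spin":-57}]' 0.06 40
python3 - <<'E'
from h import *
c=shot('wrist','w2');print(c['R'],-c['R'].T@c['t'])
E
```

```text
time: 1.52
ee_pos: [0.4828, 0.1607, 0.1985]
eef_rot: [0.997, 0.082, 0.001, -0.0]
ft_force: [0.0, -0.4, 0.1]
width: 0.0601
[[ 9.86619266e-01  1.63041165e-01 -4.70362343e-05]
 [ 1.55974658e-01 -9.43773260e-01  2.91485744e-01]
 [ 4.74797839e-02 -2.87592788e-01 -9.56575171e-01]] [0.46991377 0.24002608 0.33509801]
```

View pics/w2.png

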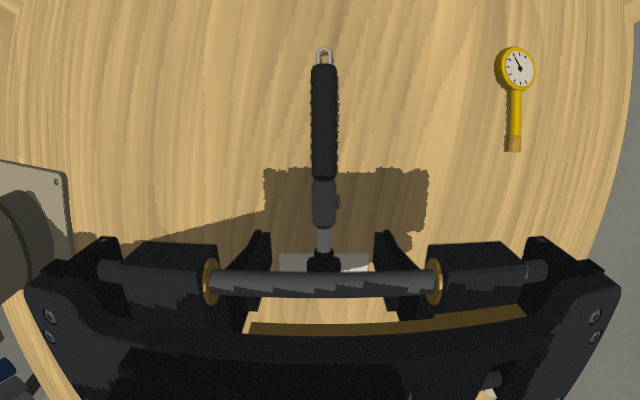

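Wrist view: the handle lies at columns 324–325, with the button on its +y side at (337,201). It runs nearly along the image vertical. Casting these points gives the axis.

```bash
cat >> h.py <<'E'
def fish(c,u,v,h):
    K=c['K'];d=np.array([u-K[0,2],v-K[1,2]]);th=np.linalg.norm(d)/K[0,0];d/=np.linalg.norm(d)
    w=c['R'].T@np.array([*(np.sin(th)*d),np.cos(th)]);o=-c['R'].T@c['t'];return o+w*(h-o[2])/w[2]
def fishproj(c,X):
    p=c['R']@X+c['t'];th=np.arctan2(np.hypot(p[0],p[1]),p[2]);return c['K'][:2,2]+c['K'][0,0]*th*p[:2]/np.hypot(p[0],p[1])
E
python3 - <<'E'
from h import *
c=pickle.load(open('pics/w2.pkl','rb'));g=cv2.cvtColor(c['pixels'],cv2.COLOR_BGR2GRAY)
P=[]
for v in range(75,165,6):
    x=np.where(g[v,290:360]<75)[0]+290
    a,b=fish(c,x.min()-.5,v,.017),fish(c,x.max()+.5,v,.017);P.append((a+b)[:2]/2)
P=np.array(P);k=np.polyfit(P[:,1],P[:,0],1);print('axis x=%.4f*y+%.4f'%tuple(k),'yaw',np.degrees(np.arctan2(-1,-k[0])), 'width',np.linalg.norm(a-b))
B=fish(c,337,201,.017);print('button',B,'axis x there',np.polyval(k,B[1]),'collar back',fish(c,324,178,.033),'handle rear',fish(c,324,66,.02))
# keeper lines in top view
t=pickle.load(open('pics/top0.pkl','rb'))
def pl(u,v,h): return plane(t,165+u/3.4-.35,165+v/3.4-.35,h)
for n,a,b,h in (('hood L',(652,205),(663,70),.018),('lip',(600,165),(610,75),.007),('foot R',(729,217),(738,75),.003),('hood R step',(706,215),(711,75),.018),('end',(612,53),(737,72),.012)):
    A,Bq=pl(*a,h),pl(*b,h);d=Bq-A;print(n,A.round(4),Bq.round(4),np.degrees(np.arctan2(d[1],d[0])).round(1))
E
```

```text
axis x=-0.1679*y+0.5123 yaw -80.4713778972133 width 0.028112559186276993
button [0.50257374 0.14187385 0.017     ] axis x there 0.48848647780906296 collar back [0.48378674 0.16852606 0.033     ] handle rear [0.46543796 0.27946519 0.02      ]
hood L [ 0.5279 -0.1843  0.018 ] [ 0.637  -0.1987  0.018 ] -7.5
lip [ 0.563  -0.1458  0.007 ] [ 0.6369 -0.1569  0.007 ] -8.6
foot R [ 0.5192 -0.2463  0.003 ] [ 0.6352 -0.2611  0.003 ] -7.3
hood R step [ 0.5189 -0.226   0.018 ] [ 0.6318 -0.2369  0.018 ] -5.5
end [ 0.6539 -0.159   0.012 ] [ 0.6353 -0.2589  0.012 ] -100.5
```

```bash
python3 -m creep '[{"x":0.003,"y":0,"z":-0.05,"spin":0},{"x":0.003,"y":0,"z":-0.10,"spin":0},{"x":0.003,"y":0,"z":-0.14,"spin":0},{"x":0.003,"y":0,"z":-0.160,"spin":0},{"x":0.003,"y":0,"z":-0.168,"spin":0},{"x":0.003,"y":0,"z":-0.168,"spin":0},{"x":0.003,"y":0,"z":-0.168,"spin":0}]' 0.06
python3 -m creep '[{"x":0,"y":0,"z":0,"spin":0},{"x":0,"y":0,"z":0,"spin":0},{"x":0,"y":0,"z":0,"spin":0},{"x":0,"y":0,"z":0,"spin":0},{"x":0,"y":0,"z":0,"spin":0}]' 0.0 35
```

```text
time: 2.45
ee_pos: [0.4866, 0.1596, 0.0307]
eef_rot: [0.997, 0.081, 0.001, -0.0]
ft_force: [-0.1, 0.7, 0.3]
width: 0.0599
time: 3.08
ee_pos: [0.4858, 0.159, 0.0296]
eef_rot: [0.997, 0.08, -0.0, -0.0]
ft_force: [-0.4, 0.3, 0.6]
width: 0.0256
```

Gripped, width 25.6 mm. The keeper's estimated frame is origin (0.579,-0.193), x-yaw -97.5°. First back off in X and turn, then move across to 170 mm before home.

```bash
python3 -m creep '[{"x":0,"y":0,"z":0.01,"spin":0},{"x":-0.02,"y":0,"z":0.01,"spin":-5},{"x":-0.04,"y":0,"z":0.01,"spin":-11},{"x":-0.06,"y":0,"z":0.01,"spin":-17},{"x":-0.06,"y":-0.04,"z":0.01,"spin":-17},{"x":-0.06,"y":-0.085,"z":0.01,"spin":-17},{"x":-0.06,"y":-0.13,"z":0.01,"spin":-17},{"x":-0.06,"y":-0.175,"z":0.01,"spin":-17},{"x":-0.06,"y":-0.205,"z":0.01,"spin":-17},{"x":-0.06,"y":-0.21,"z":0.005,"spin":-17},{"x":-0.06,"y":-0.21,"z":0,"spin":-17},{"x":-0.06,"y":-0.21,"z":0,"spin":-17}]'
python3 - <<'E'
from h import *
c=shot('top','top2');d=shot('scene','scene2')
a=cv2.resize(c['pixels'][150:330,260:440],None,fx=3.3,fy=3.3,interpolation=cv2.INTER_CUBIC);print(a.shape)
cv2.imwrite('pics/crop2.png',a)
E
```

```text
time: 4.58
ee_pos: [0.4258, -0.05, 0.0294]
eef_rot: [0.998, -0.067, -0.0, -0.0]
ft_force: [-0.8, -0.0, -2.3]
width: 0.0258
(594, 594, 3)
```

View pics/crop2.png

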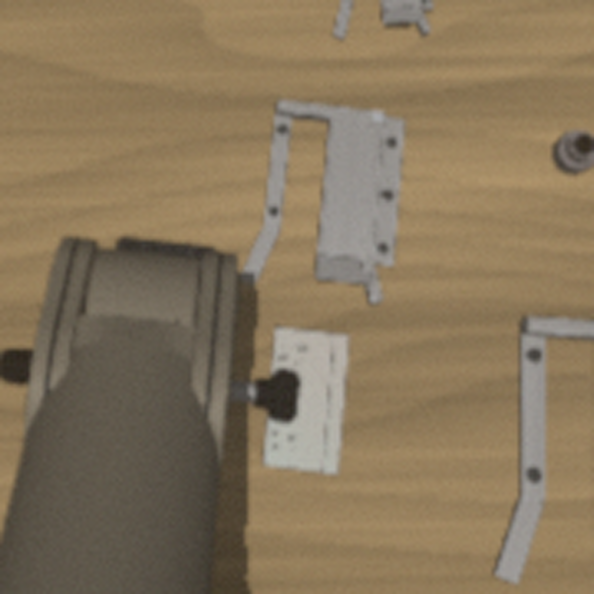

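Crop: blade corners (277,326), (347,335), (338,473), (264,466). The keeper is ahead: lip screws (282,129), (273,211), hood edge (331,115)–(317,255), foot edge (403,120)–(392,265). I'll compute the offset in keeper axes.

```bash
python3 - <<'E'
from h import *
c=pickle.load(open('pics/top2.pkl','rb'))
w=lambda u,v,h:plane(c,260+u/3.3-.35,150+v/3.3-.35,h)[:2]
im=c['pixels'];hsv=cv2.cvtColor(im,cv2.COLOR_BGR2HSV)
m=((hsv[...,1]<45)&(hsv[...,2]>120)).astype(np.uint8)*255;m[:245]=0;m[300:]=0;m[:,:336]=0;m[:,:][:,368:]=0
k=max(cv2.findContours(m,0,2)[0],key=cv2.contourArea);b=cv2.boxPoints(cv2.minAreaRect(k));P=np.array([plane(c,u,v,.006)[:2] for u,v in b])
print('mask blade',P.mean(0),[(np.linalg.norm(e).round(3),np.degrees(np.arctan2(e[1],e[0])).round(1)) for e in (P[1]-P[0],P[2]-P[1])])
bc=np.array([w(*p,.006) for p in((277,326),(347,335),(338,473),(264,466))]);B=bc.mean(0)
d=(bc[0]-bc[3]+bc[1]-bc[2]);d2=bc[1]-bc[0]+bc[2]-bc[3]
print('blade',B,'y-yaw',np.degrees(np.arctan2(d[1],d[0])),np.degrees(np.arctan2(d2[1],d2[0]))+90)
L={'lipscrew -40':((273,211),(282,129),.007,-.040),'hoodL -2':((317,255),(330,120),.018,-.002),'footR 62':((392,265),(403,120),.003,.062),'lipL -47':((266,208),(275,125),.007,-.047),'footscrew':((382,248),(391,142),.003,0)}
ys=[]
for n,(a,e,h,x) in L.items():
    A,E=w(*a,h),w(*e,h);q=E-A;print(n,np.degrees(np.arctan2(q[1],q[0])).round(1));ys.append(np.arctan2(q[1],q[0]))
for yaw in (np.median(ys),):
    ky=np.array([np.cos(yaw),np.sin(yaw)]);kx=np.array([ky[1],-ky[0]])
    for n,(a,e,h,x) in L.items(): print(n,'origin.kx minus blade.kx mm',1e3*(((w(*a,h)+w(*e,h))/2-B)@kx-x))
    for n,p,h,y in (('end L',(278,102),.012,.067),('end R',(375,110),.018,.067),('splay end R',(375,303),.01,-.092),('splay end L',(248,277),.007,-.092)): print(n,'along mm',1e3*((w(*p,h)-B)@ky-y))
    print(np.degrees(yaw),ky,kx)
E
```

```text
mask blade [ 0.40903116 -0.16921414] [(np.float64(0.11), np.float64(-7.7)), (np.float64(0.061), np.float64(-96.7))]
blade [ 0.40948641 -0.16931094] y-yaw -7.369461048100651 -7.7635558345835705
lipscrew -40 -8.6
hoodL -2 -8.3
footR 62 -8.0
lipL -47 -8.4
footscrew -8.4
lipscrew -40 origin.kx minus blade.kx mm -1.9763068571766809
hoodL -2 origin.kx minus blade.kx mm -1.7428803402623119
footR 62 origin.kx minus blade.kx mm -3.5096785374824915
lipL -47 origin.kx minus blade.kx mm -1.0266582320615156
footscrew origin.kx minus blade.kx mm 49.65752433995729
end L along mm 172.18117626701272
end R along mm 173.09744658167233
splay end R along mm 173.96391127114984
splay end L along mm 183.14748799685256
-8.353663702355428 [ 0.98939015 -0.14528294] [-0.14528294 -0.98939015]
```

Blade versus keeper: needs -0.8° of turn, -2 mm across and 172 mm along. The size checks (110x61 blade) are good. Sliding in.

```bash
python3 -m creep '[{"x":0.010,"y":0.000,"z":0,"spin":-0.8},{"x":0.020,"y":-0.001,"z":0,"spin":-0.8},{"x":0.030,"y":-0.0024,"z":0,"spin":-0.8},{"x":0.040,"y":-0.0039,"z":0,"spin":-0.8},{"x":0.050,"y":-0.0053,"z":0,"spin":-0.8},{"x":0.060,"y":-0.0068,"z":0,"spin":-0.8},{"x":0.070,"y":-0.0083,"z":0,"spin":-0.8},{"x":0.080,"y":-0.0097,"z":0,"spin":-0.8},{"x":0.090,"y":-0.0112,"z":0,"spin":-0.8},{"x":0.100,"y":-0.0127,"z":0,"spin":-0.8},{"x":0.100,"y":-0.0127,"z":0,"spin":-0.8}]'
python3 - <<'E'
from h import *
c=shot('top','top3')
cv2.imwrite('pics/crop3.png',cv2.resize(c['pixels'][165:285,300:420],None,fx=4,fy=4,interpolation=cv2.INTER_CUBIC))
E
```

```text
time: 6.05
ee_pos: [0.5266, -0.0638, 0.0296]
eef_rot: [0.997, -0.075, 0.0, 0.0]
ft_force: [-1.4, -1.4, -3.1]
width: 0.0258
```

View pics/crop3.png

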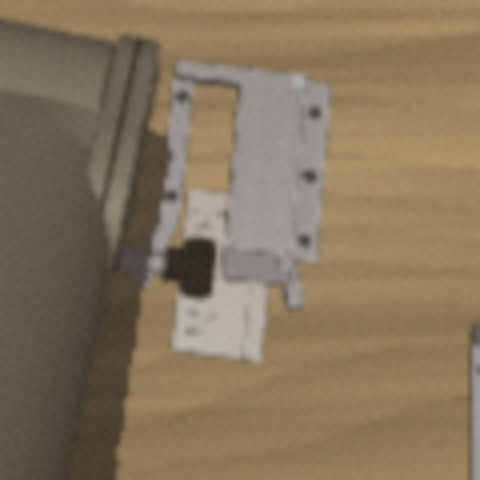

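The blade is entering under the hood between lip and back wall (blade top edge at (205,190) in the crop), force low. On to the end wall.

```bash
python3 -m creep '[{"x":0.010,"y":-0.0015,"z":0,"spin":0},{"x":0.020,"y":-0.0029,"z":0,"spin":0},{"x":0.030,"y":-0.0044,"z":0,"spin":0},{"x":0.040,"y":-0.0059,"z":0,"spin":0},{"x":0.050,"y":-0.0073,"z":0,"spin":0},{"x":0.057,"y":-0.0084,"z":0,"spin":0},{"x":0.063,"y":-0.0093,"z":0,"spin":0},{"x":0.068,"y":-0.010,"z":0,"spin":0},{"x":0.071,"y":-0.0104,"z":0,"spin":0},{"x":0.071,"y":-0.0104,"z":0,"spin":0}]'
python3 -m creep '[{"x":0.002,"y":-0.0003,"z":0,"spin":0},{"x":0.004,"y":-0.0006,"z":0,"spin":0},{"x":0.004,"y":-0.0006,"z":0,"spin":0}]'
python3 - <<'E'
from h import *
c=shot('top','top4');d=shot('scene','scene4')
a=cv2.resize(c['pixels'][165:285,300:420],None,fx=4,fy=4,interpolation=cv2.INTER_CUBIC)
b=cv2.resize(d['pixels'][170:290,220:300],None,fx=4,fy=4,interpolation=cv2.INTER_CUBIC)
cv2.imwrite('pics/crop4.png',np.hstack([a,b]))
E
```

```text
time: 7.35
ee_pos: [0.5969, -0.0741, 0.0295]
eef_rot: [0.997, -0.075, 0.0, 0.0]
ft_force: [0.2, 0.8, -3.7]
width: 0.0259
time: 7.72
ee_pos: [0.6009, -0.0747, 0.0295]
eef_rot: [0.997, -0.075, -0.0, 0.0]
ft_force: [-0.7, 0.1, -1.6]
width: 0.0258
```

View pics/crop4.png

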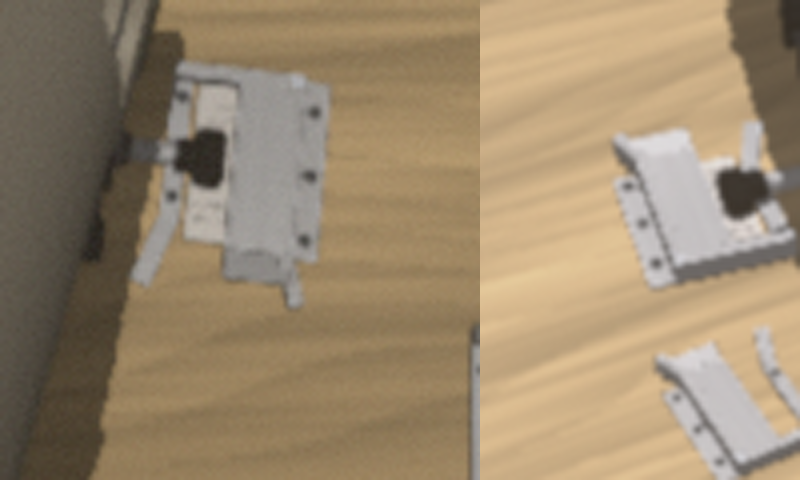

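Blade nearly at the end wall, no contact force yet. Nudging on until it touches.

```bash
python3 -m creep '[{"x":0.0015,"y":-0.0002,"z":0,"spin":0},{"x":0.003,"y":-0.0004,"z":0,"spin":0},{"x":0.003,"y":-0.0004,"z":0,"spin":0}]'
python3 -m creep '[{"x":0.0015,"y":-0.0002,"z":0,"spin":0},{"x":0.003,"y":-0.0004,"z":0,"spin":0},{"x":0.003,"y":-0.0004,"z":0,"spin":0}]'
```

```text
time: 8.2
ee_pos: [0.6022, -0.0745, 0.0295]
eef_rot: [0.997, -0.075, -0.002, -0.001]
ft_force: [-10.2, 3.2, 6.8]
width: 0.0259
time: 8.57
ee_pos: [0.6036, -0.0741, 0.0294]
eef_rot: [0.997, -0.075, -0.004, -0.001]
ft_force: [-18.7, 6.0, 15.4]
width: 0.0258
```

Contact: about 19 N against the end wall, so the blade is home. I'll relieve the push, open, move 20 mm forward to the button and close.

```bash
python3 -m creep '[{"x":-0.002,"y":0.0003,"z":0,"spin":0},{"x":-0.004,"y":0.0006,"z":0,"spin":0},{"x":-0.004,"y":0.0006,"z":0,"spin":0},{"x":-0.004,"y":0.0006,"z":0,"spin":0}]'
python3 -m creep '[{"x":0,"y":0,"z":0,"spin":0},{"x":0,"y":0,"z":0,"spin":0},{"x":0,"y":0,"z":0,"spin":0},{"x":0,"y":0,"z":0,"spin":0},{"x":-0.001,"y":-0.007,"z":0,"spin":0},{"x":-0.002,"y":-0.014,"z":0,"spin":0},{"x":-0.003,"y":-0.020,"z":0,"spin":0},{"x":-0.003,"y":-0.020,"z":0,"spin":0},{"x":-0.003,"y":-0.020,"z":0,"spin":0}]' 0.05
python3 - <<'E'
from h import *
c=shot('wrist','w5');d=shot('top','top5')
a=c['pixels'][0:300,150:550]
b=cv2.resize(d['pixels'][165:265,310:410],(300,300),interpolation=cv2.INTER_CUBIC)
cv2.imwrite('pics/crop5.png',np.hstack([a,b]))
E
```

```text
time: 9.07
ee_pos: [0.602, -0.0744, 0.0294]
eef_rot: [0.997, -0.075, -0.001, -0.0]
ft_force: [-5.0, 2.3, 2.6]
width: 0.0259
time: 10.2
ee_pos: [0.5999, -0.0947, 0.0296]
eef_rot: [0.997, -0.075, 0.0, -0.0]
ft_force: [1.0, -1.1, -0.9]
width: 0.0502
```

View pics/crop5.png

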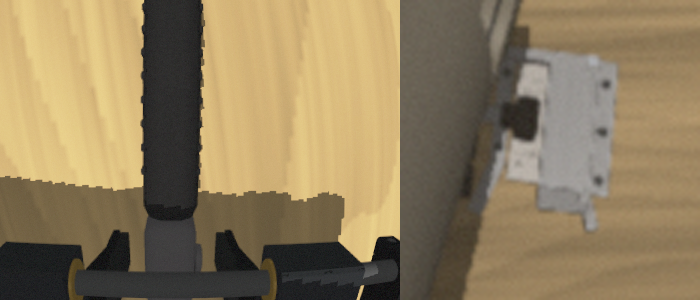

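```bash
python3 - <<'E'
from h import *
c=pickle.load(open('pics/w5.pkl','rb'));s=r.read_state();p=s['ee_pos'];y=np.radians(-8.5);j=np.array([np.cos(y),np.sin(y),0]);f=np.array([np.sin(y),-np.cos(y),0])
for o in (-.01,-.005,0,.005,.01): print(o,fishproj(c,np.array([p[0],p[1],.017])+.017*j+o*f)-[150,0])
cv2.imwrite('pics/crop6.png',cv2.resize(c['pixels'][190:300,270:410],None,fx=4,fy=4,interpolation=cv2.INTER_CUBIC))
# blade home: long left edge bottom corner vs keeper mouth
E
```

```text
-0.01 [203.44600246 240.82966051]
-0.005 [203.08697212 249.1888884 ]
0 [202.72180769 257.32707685]
0.005 [202.35180807 265.24208802]
0.01 [201.97819211 272.93306267]
```

View pics/crop6.png

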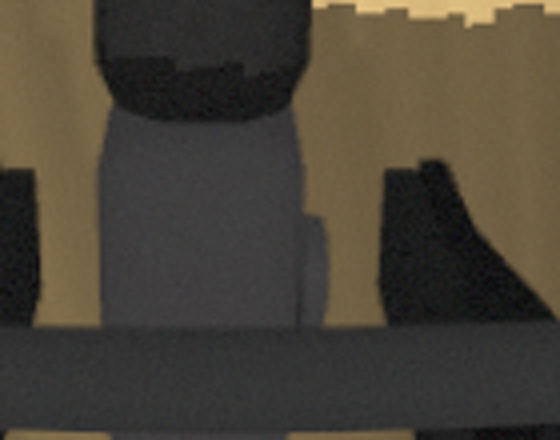

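The button's rear edge is at row 243 where 244 was predicted, so the button is centred on the pads. Closing on it.

```bash
python3 -m creep '[{"x":0,"y":0,"z":0,"spin":0},{"x":0,"y":0,"z":0,"spin":0},{"x":0,"y":0,"z":0,"spin":0},{"x":0,"y":0,"z":0,"spin":0},{"x":0,"y":0,"z":0,"spin":0}]' 0 40
python3 -m creep '[{"x":0.001,"y":0.005,"z":0,"spin":0},{"x":0.002,"y":0.012,"z":0,"spin":0},{"x":0.0028,"y":0.019,"z":0,"spin":0},{"x":0.0028,"y":0.019,"z":0,"spin":0}]'
```

```text
time: 10.92
ee_pos: [0.5992, -0.0945, 0.0296]
eef_rot: [0.997, -0.075, -0.001, -0.0]
ft_force: [-4.7, 2.4, 4.7]
width: 0.0257
time: 11.42
ee_pos: [0.602, -0.0766, 0.0295]
eef_rot: [0.997, -0.075, -0.001, 0.0]
ft_force: [-4.0, -1.5, 4.0]
width: 0.0258
```

Sliding freely at about 2 N. Drawing on to the second stop.

```bash
python3 -m creep '[{"x":0.0015,"y":0.010,"z":0,"spin":0},{"x":0.003,"y":0.020,"z":0,"spin":0},{"x":0.0044,"y":0.030,"z":0,"spin":0},{"x":0.0059,"y":0.040,"z":0,"spin":0},{"x":0.0074,"y":0.050,"z":0,"spin":0},{"x":0.0088,"y":0.060,"z":0,"spin":0},{"x":0.0103,"y":0.070,"z":0,"spin":0},{"x":0.0117,"y":0.080,"z":0,"spin":0},{"x":0.0132,"y":0.090,"z":0,"spin":0},{"x":0.014,"y":0.095,"z":0,"spin":0},{"x":0.0147,"y":0.100,"z":0,"spin":0},{"x":0.0147,"y":0.100,"z":0,"spin":0}]'
python3 - <<'E'
from h import *
d=shot('top','top7');e=shot('scene','scene7')
b=cv2.resize(d['pixels'][165:285,270:390],(480,480),interpolation=cv2.INTER_CUBIC)
cv2.imwrite('pics/crop7.png',b)
E
```

```text
time: 12.92
ee_pos: [0.6176, 0.0251, 0.0296]
eef_rot: [0.997, -0.074, 0.0, -0.0]
ft_force: [-0.2, -0.6, 0.6]
width: 0.0258
```

View pics/crop7.png

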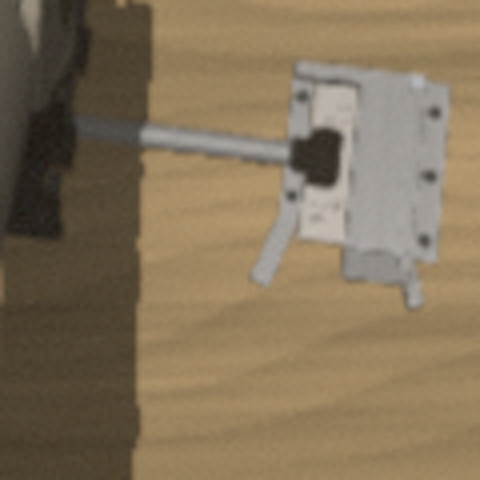

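The tube is drawn well out and the blade is still home. The hand has travelled about 121 mm, but the blade has up to 3 mm of play, so I'll pull on gently to feel the end stop.

```bash
python3 -m creep '[{"x":0.0003,"y":0.002,"z":0,"spin":0},{"x":0.0003,"y":0.002,"z":0,"spin":0},{"x":0.0003,"y":0.002,"z":0,"spin":0}]'
python3 -m creep '[{"x":0.0002,"y":0.0015,"z":0,"spin":0},{"x":0.0002,"y":0.0015,"z":0,"spin":0},{"x":0.0002,"y":0.0015,"z":0,"spin":0}]'
```

```text
time: 13.4
ee_pos: [0.6176, 0.0257, 0.0296]
eef_rot: [0.997, -0.075, 0.0, 0.0]
ft_force: [-1.1, -4.1, 1.1]
width: 0.026
time: 13.78
ee_pos: [0.6179, 0.0276, 0.0296]
eef_rot: [0.997, -0.075, 0.0, 0.0]
ft_force: [-0.8, -3.1, 0.8]
width: 0.0259
```

```bash
python3 -m creep '[{"x":0.0003,"y":0.002,"z":0,"spin":0},{"x":0.0003,"y":0.002,"z":0,"spin":0},{"x":0.0003,"y":0.002,"z":0,"spin":0}]'
python3 -m creep '[{"x":0.0003,"y":0.002,"z":0,"spin":0},{"x":0.0003,"y":0.002,"z":0,"spin":0},{"x":0.0003,"y":0.002,"z":0,"spin":0}]'
```

```text
time: 14.15
ee_pos: [0.6179, 0.028, 0.0296]
eef_rot: [0.997, -0.075, -0.0, 0.001]
ft_force: [-2.2, -7.4, 1.5]
width: 0.026
time: 14.52
ee_pos: [0.618, 0.0282, 0.0295]
eef_rot: [0.997, -0.076, -0.0, 0.002]
ft_force: [-3.5, -13.0, 3.7]
width: 0.0259
```

End stop felt: travel 124 mm (121 plus 3 mm of blade play), pull rises to 13 N with no more motion. Relaxing the pull a little, then a last check.

```bash
python3 -m creep '[{"x":-0.0002,"y":-0.0015,"z":0,"spin":0},{"x":-0.0002,"y":-0.0015,"z":0,"spin":0},{"x":-0.0002,"y":-0.0015,"z":0,"spin":0},{"x":-0.0002,"y":-0.0015,"z":0,"spin":0}]'
python3 - <<'E'
from h import *
d=shot('top','top8');e=shot('scene','scene8')
cv2.imwrite('pics/crop8.png',np.hstack([cv2.resize(q,(400,400),interpolation=cv2.INTER_CUBIC) for q in (d['pixels'][165:265,290:390],e['pixels'][160:260,240:340])]))
s=r.read_state();print(s['ee_pos'],s['ft_force'],s['width'],s['time'])
E
```

```text
time: 15.02
ee_pos: [0.618, 0.0281, 0.0296]
eef_rot: [0.997, -0.075, -0.0, 0.001]
ft_force: [-1.7, -9.6, 3.4]
width: 0.0259
[0.61795607 0.02810647 0.02956788] [-3.30860161 -8.55526414  3.24302684] 0.02572085713906159 15.125
```

View pics/crop8.png

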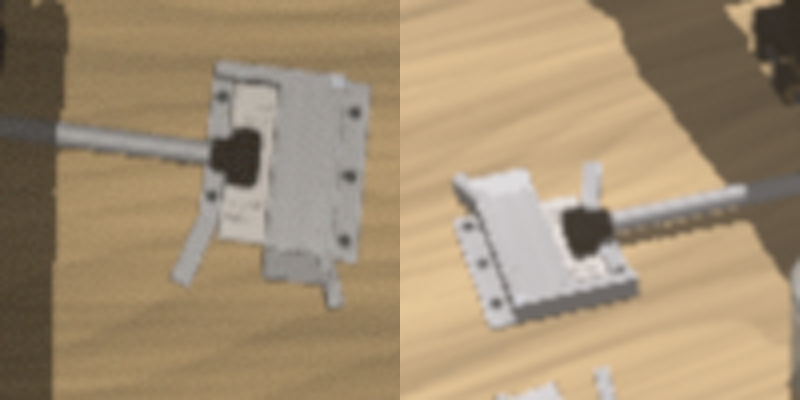

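Both views show the blade flat under the hood against the end wall, the tube fully out, and the lip holding the shoulders. The grip holds at 25.7 mm with an 8–9 N pull. Handing in.

```bash
python3 -c "
from bench import r
r.close_job(); s=r.read_state(); print(s['ee_pos'],s['ft_force'],s['width'],s['time'])"
```

```text
the job is handed in; nothing more can be done
the job is handed in; nothing more can be done
```

The blade is home in the middle-sized keeper, the handle is drawn out to the second stop, and the fingers still hold it there. I handed the job in at about 15 s of the 58 s; no verdict is reported.

- **Seating the blade:** I gripped the handle behind the button, with it still pushed together, and slid the blade in until it pushed back with about 19 N at the end wall.
- **Drawing the handle:** I regripped on the button and pulled. The hand travelled about 124 mm (roughly 121 mm of handle travel plus 3 mm of blade play) before it stopped against a 13 N pull.
- **Last checks:** The final top and scene pictures show the blade flat under the hood and the tube fully out. The grip was set at 40 N, with the fingers closed to 25.7 mm and a steady pull of about 9 N.
- **Not measured directly:** I judged the blade's home position and the handle's travel from contact forces, hand travel and pictures. I didn't check the gauge, wrench or jar with a final measurement, but the arm stayed clear of them by plan.
- **Went wrong:** The first move command was refused for missing keys, and nothing moved. After hand-in no further state could be read.

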